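# Clean down the sandwich griddle and refit its knobs

## Task

First put the toasted sandwich halves left on the griddle on the round white plate. Then push all the crusts off the griddle into its crumb trough with the scraper block (do not touch the crusts with the fingers) and stand the scraper back in its tray; last, set the two control knobs on the two spindles, either on either, and turn each until it drops fully home on the deck. Leave the shaker, jar and mug where they are.

Things in the scene. Friction and masses are not known exactly. Their poses are not given: they have to be found in the camera images.
- griddle: Cold electric griddle, fixed; origin below its plate's centre, at counter height; z up. Level black plate x -105..105, y -120..120 mm, top at z = 60 mm. Steel rims 8 mm thick, 20 mm above the plate, on its two x sides and +y side; the -y side is open and drops into the crumb trough. Behind the +y rim is the control deck, y 128..210, top at z = 50 mm, with two spindles
- trough (a point): Centre of the floor of the griddle's crumb trough, 8 mm above the counter. The trough runs along the whole -y edge of the plate: inside 210 (griddle x) x 75 (griddle y) mm, floor 52 mm below the plate; end walls rise 20 mm above the plate's level, outer wall 10 mm
- spindle1 (a point): Top centre of the nearer fixed spindle (griddle x = -50 mm, y = 169), 24 mm above the deck: upright dark hub 27 mm in diameter, tapered at the top (18 mm at the tip). At its foot three evenly spaced radial fins, 6 mm wide, reach out 24 mm from the axis and up 12 mm above the deck; their direction differs from start to start. The spindle does not turn
- spindle2 (a point): Top centre of the farther fixed spindle (griddle x = 50 mm, y = 169), 24 mm above the deck: upright dark hub 27 mm in diameter, tapered at the top (18 mm at the tip). At its foot three evenly spaced radial fins, 6 mm wide, reach out 24 mm from the axis and up 12 mm above the deck; their direction differs from start to start. The spindle does not turn
- knob1: Loose cream control knob, 200 to 325 g, upright; origin at the centre of its underside. Round skirt 64 mm in diameter, 32 mm high; on it a square grip 38 x 38 mm (sides along x and y) up to 60 mm above the origin. Bore from below 31 mm wide, 26 mm deep, with three evenly spaced hidden slots 10 mm wide that fit over the fins (the same after a third of a turn; their angle to the grip is not known)
- knob2: Loose cream control knob, 200 to 325 g, upright; origin at the centre of its underside. Round skirt 64 mm in diameter, 32 mm high; on it a square grip 38 x 38 mm (sides along x and y) up to 60 mm above the origin. Bore from below 31 mm wide, 26 mm deep, with three evenly spaced hidden slots 10 mm wide that fit over the fins (the same after a third of a turn; their angle to the grip is not known)
- knob1_top (a point): Centre of the knob's top, 60 mm above its underside. Set on a spindle (either) at a wrong angle, the knob is centred loosely by the hub and rides on the fins, its underside 12 mm above the deck. Turned, it falls 12 mm by its own weight when slots and fins meet, if it is not gripped tight, until its underside lies on the deck
- knob2_top (a point): Centre of the knob's top, 60 mm above its underside. Set on a spindle (either) at a wrong angle, the knob is centred loosely by the hub and rides on the fins, its underside 12 mm above the deck. Turned, it falls 12 mm by its own weight when slots and fins meet, if it is not gripped tight, until its underside lies on the deck
- scraper: Scraper block: grey block 110 (x) x 34 (y) x 28 (z) mm with an upright red handle on top, 70 (x) x 20 (y) mm, from 28 to 85 mm above the origin; 240 to 390 g; origin at the centre of its underside
- tray: Grey tray for the scraper, fixed, 165 (x) x 95 (y) mm outside, walls 4 mm thick and 16 mm high; origin at the centre of its underside. Its floor is 4 mm above the counter
- platter: White round serving plate with blue dots, fixed, flat, 240 mm in diameter, 8 mm high; origin at the centre of its underside
- sandwich1: half a toasted sandwich, a brown block 90 (x) x 46 (y) x 36 (z) mm with a yellow cheese layer, about 80 g; origin at the centre of its underside. May be absent (None)
- sandwich2: half a toasted sandwich, a brown block 90 (x) x 46 (y) x 36 (z) mm with a yellow cheese layer, about 80 g; origin at the centre of its underside. May be absent (None)
- sandwich3: half a toasted sandwich, a brown block 90 (x) x 46 (y) x 36 (z) mm with a yellow cheese layer, about 80 g; origin at the centre of its underside. May be absent (None)
- crust1: toast crust, brown bar 50 (x) x 16 (y) x 14 (z) mm, 12 g, lying loose on the griddle plate; origin at the centre of its underside. May be absent (None)
- crust2: toast crust, brown bar 50 (x) x 16 (y) x 14 (z) mm, 12 g, lying loose on the griddle plate; origin at the centre of its underside. May be absent (None)
- crust3: toast crust, brown bar 50 (x) x 16 (y) x 14 (z) mm, 12 g, lying loose on the griddle plate; origin at the centre of its underside. May be absent (None)
- crust4: toast crust, brown bar 50 (x) x 16 (y) x 14 (z) mm, 12 g, lying loose on the griddle plate; origin at the centre of its underside. May be absent (None)
- crust5: toast crust, brown bar 50 (x) x 16 (y) x 14 (z) mm, 12 g, lying loose on the griddle plate; origin at the centre of its underside. May be absent (None)
- crust6: toast crust, brown bar 50 (x) x 16 (y) x 14 (z) mm, 12 g, lying loose on the griddle plate; origin at the centre of its underside. May be absent (None)
- shaker: bystander: glass shaker, 44 mm in diameter, 85 mm high; origin at the centre of its underside; leave it alone
- jar: bystander: amber jar, 72 mm in diameter, 100 mm high; origin at the centre of its underside; leave it alone
- mug: bystander: turquoise mug, 80 mm in diameter, 90 mm high; origin at the centre of its underside; leave it alone

How it is judged (in metres and radians):
On the way, in this order (a step that is already met when the one before it is completed fails the run):
1. every sandwich half lies on the plate, released (horizontal distance between each of sandwich1, sandwich2, sandwich3 and platter below 0.1 m and z of sandwich1 in the frame of platter between 0.004 and 0.065 m and linear speed of each of sandwich1, sandwich2, sandwich3 below 0.03 m/s and contact force between the fingers and sandwich1 below 0.2 N and z of sandwich2 in the frame of platter between 0.004 and 0.065 m and contact force between the fingers and sandwich2 below 0.2 N and z of sandwich3 in the frame of platter between 0.004 and 0.065 m and contact force between the fingers and sandwich3 below 0.2 N), for 0.2 s.
2. every crust is down in the crumb trough (z of each of crust1, crust2, crust3, crust4, crust5, crust6 in the frame of griddle below 0.053 m and y of crust1 in the frame of griddle between -0.2 and -0.115 m and x of crust1 in the frame of griddle between -0.11 and 0.11 m and y of crust2 in the frame of griddle between -0.2 and -0.115 m and x of crust2 in the frame of griddle between -0.11 and 0.11 m and y of crust3 in the frame of griddle between -0.2 and -0.115 m and x of crust3 in the frame of griddle between -0.11 and 0.11 m and y of crust4 in the frame of griddle between -0.2 and -0.115 m and x of crust4 in the frame of griddle between -0.11 and 0.11 m and y of crust5 in the frame of griddle between -0.2 and -0.115 m and x of crust5 in the frame of griddle between -0.11 and 0.11 m and y of crust6 in the frame of griddle between -0.2 and -0.115 m and x of crust6 in the frame of griddle between -0.11 and 0.11 m), for 0.2 s.
3. the scraper stands in its tray, released (horizontal distance between scraper and tray below 0.04 m and z of scraper in the frame of tray below 0.012 m and angle between scraper's own z axis and vertical below 0.15 rad and linear speed of scraper below 0.03 m/s and contact force between the fingers and scraper below 0.2 N), for 0.2 s.
4. both knobs are fully down on the spindles ((horizontal distance between knob1 and spindle1 below 0.006 m or horizontal distance between knob1 and spindle2 below 0.006 m) and (horizontal distance between knob2 and spindle1 below 0.006 m or horizontal distance between knob2 and spindle2 below 0.006 m) and z of each of knob1, knob2 in the frame of griddle below 0.055 m and angle between each of knob1, knob2's own z axis and vertical below 0.1 rad), for 0.2 s.
At the end, for the whole second after the job is handed in: Sandwich halves rest on the plate (centres within 100 mm of its centre); all crusts lie in the trough, below the plate; the scraper stands in its tray (centres within 40 mm); both knobs are upright on the spindles within 6 mm of the axis, underside under 5 mm above the deck; all released, at rest (all of step 1 and all of step 2 and all of step 3 and all of step 4 and linear speed of each of knob1, knob2 below 0.03 m/s); the robot touches nothing.
It fails at once if the fingers touch a crust (more than 1 N) (contact force between the fingers and crust1 above 1 N or contact force between the fingers and crust2 above 1 N or contact force between the fingers and crust3 above 1 N or contact force between the fingers and crust4 above 1 N or contact force between the fingers and crust5 above 1 N or contact force between the fingers and crust6 above 1 N).
It fails at once if a bystander (shaker, jar, mug) is moved more than 40 mm (distance of any of shaker, jar, mug from where it was at the start of the episode above 0.04 m).
Of sandwich1, sandwich2, sandwich3 only 2 to 3 are there at a start; the rules pass over those that are not, and their reading is None.
Of crust1, crust2, crust3, crust4, crust5, crust6 only 3 to 6 are there at a start; the rules pass over those that are not, and their reading is None.
At some moment in a run one of knob1, knob2, sandwich1, sandwich2, sandwich3 may be knocked a few centimetres aside while the robot is not near it.
Once in a run the grip may slacken for a moment while it holds something.
It also fails if it takes over 200 s, if anything falls off the work surface, if the arm or the gripper's body presses on something with over 40 N, if the wrist force passes 120 N, or if a joint passes its speed limit or range.

## Robot

A 6-joint arm with a two-finger parallel gripper is mounted at the origin on the work surface. World frame = base frame: x ahead of the robot, y to its left, z up, the work surface at z = 0. Lengths are in m, angles in degrees, forces in N, time in s.
With the tool pointing down it reaches from about 0.4 to 0.825 m from the base axis. Payload 7 kg.
Tool frame: the origin (TCP) lies at the centre of the arm's flange, where the gripper is bolted on; the fingertips stand 178 mm ahead of it and the grasp point (between the pads) lies 159 mm ahead of it (tip_reach is the distance from the TCP to the fingertips, in m); z points along the fingers, y is the line along which they close (so a half turn about z gives the same grasp; the last joint's range is limited). The gripper opens to 88 mm and grips with 3 to 60 N. Pads are 19 mm wide; open, the fingers measure 130 mm over their backs; the gripper's body (78 mm by 193 mm) begins 47 mm behind the grasp point.
Start: joints at [-49.039, 20.546, 0.682, 0, -70.136, -16.507], TCP at [0.279, -0.614, 0.405] pointing down, gripper open.
Joint ranges: [-176.03, 176.03], [-82.01, 121.73], [-58.28, 71.71], [-173.87, 95.51], [-174.79, -0.11], [-173.66, 173.66]. Speed limits (degrees/s): [136.94, 136.94, 172.46, 180, 180, 180].

## Interface

Orientations are given as [roll, pitch, yaw] about the fixed x, y, z axes, in that order (R = Rz(yaw) Ry(pitch) Rx(roll)).
In Python, from plant import * gives the robot as it stands.
- The arm moves only by the shell command python3 -m handwheel 'ROWS'. ROWS is JSON, a list of rows, each a list of 7 numbers: the opening, from -1 (shut) to 1 (fully open), then the shift along the tool's x, y, z as a fraction of full scale, then the turn, a rotation vector about the tool's x, y, z as a fraction of full scale. A call has 1 to 5 rows; each row shifts and turns the commanded pose from where the row before left it, along the tool's axes as they then stand; what a row does not reach is not made up. Full scale, the value 1, is 0.025 m for a shift and 6 degrees for a turn. A row lasts 1/8 s, in which the tool goes at most 62.5 mm and 10.7 degrees, less where a joint would pass 70% of its speed; a pose out of reach is approached as far as the arm can. A call with a number of a shift or a turn outside -1 to 1 is refused whole. A call with a gripper value outside its range is refused whole. The fingers move at their own pace and stop on an object; the grip force is fixed at half the most. Time passes only in rows, so rows that do not move let the fingers close. It gives the time, the measured TCP pose, the force, the opening and the grip force at its end, in the units of the state.
- get_obs(): the state, without advancing time (a new reading comes with each control period).
- snapshot(name): name is "side" or "top"; returns a dict with "color" (480x640x3 uint8, red, green, blue), "fx", "fy", "cx", "cy" (pixels), "R" (3x3) and "t" (3): a world point X has camera coordinates R X + t. Camera axes: x right, y down, z forward; pixel columns grow to the right and rows downward; lengths in m; the calibration is good to about 2 mm. A picture is of the moment at which its call begins. There is no depth.
- close_job(): hands the job in; it is judged then, once.
The state is a dict: "clock": time; "joint_pos": joint angles; "qvel": joint speeds; "tau": joint torques, N m; "tool_pos": TCP position; "orientation": TCP orientation; "force": force on the tool from outside, world axes, zero at the start; "moment": the same for the moment, N m; "opening": finger opening in m; "gripper_force": force on a finger pad.
Only numpy, scipy, OpenCV 4.12 (cv2) and the standard library are available. Lean on these libraries where they do the work, as an engineer would, in place of code of your own. Each camera call takes 0.05 s, during which the arm holds its last target. There are 200 camera calls.

## Working session

There is one attempt and no reset: what is moved stays moved. The work goes in short steps, Python scripts to look and compute and a shell command to move; the robot and the scene stay as the last step left them, time stands still between calls to the robot, and variables do not carry over. Pictures are saved under pics/ and viewed, at most 14 in all, crops included, and the job is handed in when it is done.

```bash
mkdir -p pics; ls
python3 - <<'E'
from plant import *
import cv2
for n in("top","side"):
    s=snapshot(n); cv2.imwrite(f"pics/{n}0.png",s["color"][:,:,::-1]); print(n,s["fx"],s["fy"],s["cx"],s["cy"],s["R"],s["t"])
print(get_obs())
E
```

```text
pics
top 561.9591456893897 561.9591456893897 312.10365417107806 248.03472472272188 [[ 0.02489028 -0.99960189 -0.01328649]
 [-0.99171168 -0.02301366 -0.12640538]
 [ 0.12604929  0.01632263 -0.99188969]] [-0.00196454  0.5758456   1.20220875]
side 502.446018020781 502.446018020781 318.18469052633617 243.4781715318 [[ 9.93055107e-01 -1.17647140e-01  8.40014605e-04]
 [-7.31699376e-02 -6.23184318e-01 -7.78644634e-01]
 [ 9.21287985e-02  7.73175566e-01 -6.27464604e-01]] [-0.56612907  0.10142562  0.9675463 ]
{'clock': 0.1, 'joint_pos': array([-4.90399143e+01,  2.05867861e+01,  6.39910859e-01, -1.82137177e-02,
       -7.01352201e+01, -1.65077957e+01]), 'qvel': array([ 0.00691508, -0.07326835,  0.20372448,  0.02788284, -0.08844929,
        0.08166097]), 'tau': array([-8.96872316e-04, -5.84164560e+01,  2.93754548e+01,  7.01555416e+00,
        1.01893200e-02, -3.00874956e-05]), 'tool_pos': array([ 0.27934668, -0.61429917,  0.40382758]), 'orientation': array([ 1.79916423e+02, -6.91194072e-03, -1.55553906e+02]), 'force': array([ 1.0913551 , -0.0639073 ,  0.71625891]), 'moment': array([-0.00867774, -0.05002321, -0.0092531 ]), 'gripper_force': 0.0, 'opening': 0.08700245522071007}
```

View pics/top0.png

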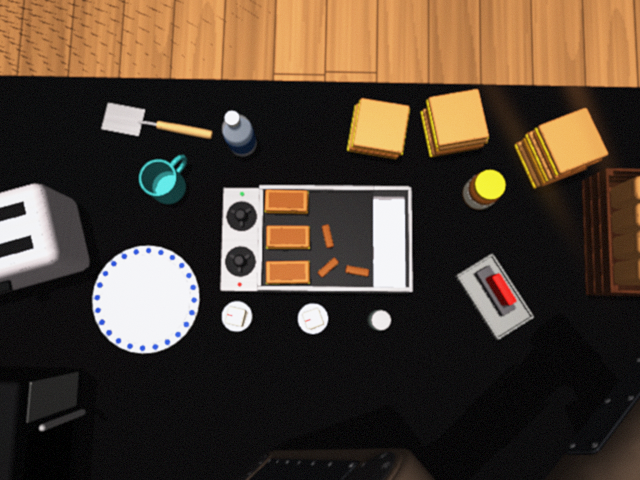

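View pics/side0.png

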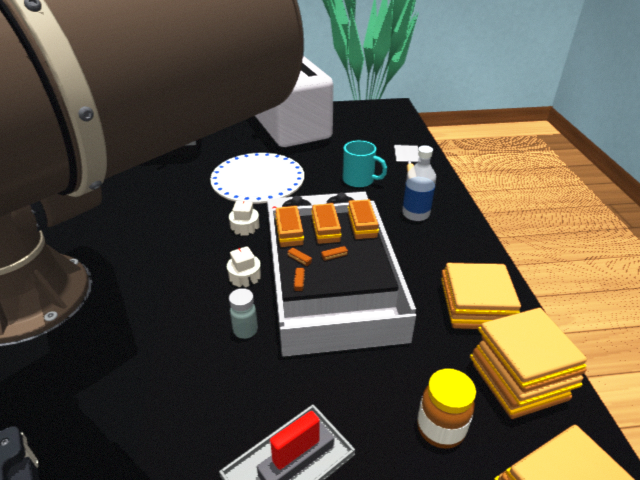

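```bash
cat > h.py <<'E'
from plant import *
import cv2, numpy as np
from scipy.spatial.transform import Rotation as Ro
def cast(s,uv,z):
    d=np.array([(uv[0]-s["cx"])/s["fx"],(uv[1]-s["cy"])/s["fy"],1.]); R=np.array(s["R"]);t=np.array(s["t"])
    c=-R.T@t; d=R.T@d; return c+d*(z-c[2])/d[2]
def proj(s,X):
    p=np.array(s["R"])@np.array(X)+s["t"]; return p[0]/p[2]*s["fx"]+s["cx"],p[1]/p[2]*s["fy"]+s["cy"]
def rects(s,lo,hi,z,amin=30,box=None):
    """HSV mask blobs -> (pixel centre, world centre on plane z, long/short mm, yaw of long side, area)"""
    m=cv2.inRange(cv2.cvtColor(s["color"],cv2.COLOR_RGB2HSV),np.array(lo),np.array(hi))
    if box: k=np.zeros_like(m);x0,y0,x1,y1=box;k[y0:y1,x0:x1]=1;m*=k
    out=[]
    for c in cv2.findContours(m,cv2.RETR_EXTERNAL,cv2.CHAIN_APPROX_NONE)[0]:
        a=cv2.contourArea(c)
        if a<amin: continue
        w=np.array([cast(s,p[0],z)[:2] for p in c],np.float32)*1000
        (x,y),(a1,b1),an=cv2.minAreaRect(w)
        if a1<b1:a1,b1,an=b1,a1,an+90
        mm=cv2.moments(c)
        out.append((round(mm["m10"]/mm["m00"],1),round(mm["m01"]/mm["m00"],1),round(x),round(y),round(a1),round(b1),round((an+90)%180-90,1),a))
    return out
def togo(x,y,z,yaw=None):
    """z = fingertip height. Prints the shift in tool axes (units of 25 mm) and turn about tool z (units of 6 deg)"""
    o=get_obs();R=Ro.from_euler("xyz",o["orientation"],degrees=True)
    d=np.array([x,y,z+.178])-o["tool_pos"];l=R.inv().apply(d)/.025
    dy=None if yaw is None else -((yaw-o["orientation"][2]+180)%360-180)/6
    print("togo",np.round(l,2),"turn",dy if dy is None else round(dy,2),"ori",np.round(o["orientation"],1),"tip",np.round(o["tool_pos"]-[0,0,.178],4),"clk",o["clock"])
E
python3 - <<'E'
from h import *
s=snapshot("top"); hsv=cv2.cvtColor(s["color"],cv2.COLOR_RGB2HSV)
for n,p in dict(sand=(287,237),sandedge=(268,237),crust=(328,235),red=(503,290),plate=(145,300),deck=(240,195),floor=(340,200),rim=(330,188),tray=(480,320),knob=(240,316),skirt=(228,320)).items(): print(n,hsv[p[1],p[0]])
print("sand",*rects(s,(5,120,120),(20,255,255),.096,200,(225,185,375,295)),sep="\n")
print("crust",*rects(s,(5,100,60),(20,255,255),.074,20,(315,190,372,290)),sep="\n")
print("scr",*rects(s,(0,150,100),(4,255,255),.085,50,(450,240,540,345)),*rects(s,(174,150,100),(180,255,255),.085,50,(450,240,540,345)),sep="\n")
print("plate",*rects(s,(0,0,150),(180,60,255),.008,500,(80,235,210,360)),sep="\n")
print("knob",*rects(s,(0,0,110),(180,60,255),.032,200,(215,298,400,345)),sep="\n")
print("grid",*rects(s,(0,0,90),(180,60,255),.08,500,(215,180,420,297)),sep="\n")
print("tray",*rects(s,(0,0,60),(180,60,255),.016,300,(450,245,540,345)),sep="\n")
a=s["color"][180:345,210:420,::-1]; cv2.imwrite("pics/z0.png",cv2.resize(a,None,fx=3.6,fy=3.6,interpolation=cv2.INTER_CUBIC))
E
```

```text
sand [ 12 184 209]
sandedge [ 16 157 247]
crust [ 12 193 201]
red [  1 203 245]
plate [120   3 248]
deck [ 62  42 224]
floor [165  29  53]
rim [  6   6 221]
tray [ 0 28 18]
knob [120   3 249]
skirt [120   3 249]
sand
(287.3, 271.5, 517, 61, 90, 48, -88.0, 912.0)
(287.5, 236.0, 592, 63, 91, 49, -88.7, 939.0)
(285.9, 200.4, 669, 69, 90, 50, -88.7, 879.5)
crust
(356.8, 270.5, 525, -85, 52, 19, 81.8, 183.0)
(327.6, 267.0, 531, -23, 51, 18, -46.6, 182.5)
(327.2, 235.6, 599, -20, 52, 19, 15.1, 177.5)
scr
(503.3, 288.8, 494, -390, 71, 20, 31.2, 284.0)
plate
(145.3, 299.0, 457, 384, 239, 237, -88.5, 8871.0)
knob
(380.4, 319.7, 423, -141, 41, 41, -89.3, 293.5)
(312.5, 318.2, 423, 7, 65, 63, 1.4, 706.0)
(236.4, 315.9, 423, 173, 65, 63, 2.2, 702.5)
grid
(316.9, 238.4, 593, 3, 407, 229, -88.8, 19902.5)
tray
(494.9, 296.1, 481, -393, 168, 100, 32.7, 3334.5)
```

View pics/z0.png

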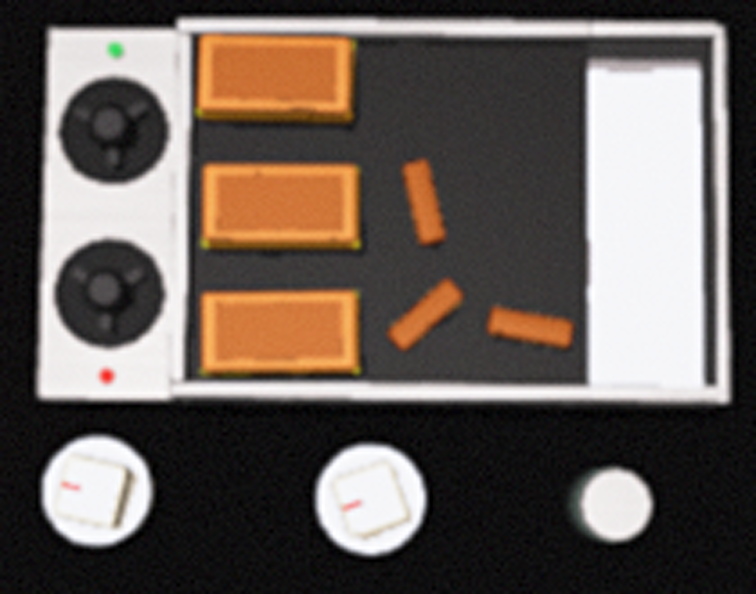

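```bash
cat > /dev/null; H="python3 -m handwheel"
$H '[[0.23,0,0,0,0,0,-1],[0.23,0,0,0,0,0,-1],[0.23,0,0,0,0,0,-1],[0.23,0,0,0,0,0,-1],[0.23,0,0,0,0,0,-1]]'
$H '[[0.23,0,0,0,0,0,-1],[0.23,0,0,0,0,0,-1],[0.23,0,0,0,0,0,-1],[0.23,0,0,0,0,0,-1],[0.23,0,0,0,0,0,-1]]'
$H '[[0.23,0,0,0,0,0,-1],[0.23,0,0,0,0,0,-0.2],[0.23,0,0,0,0,0,0],[0.23,0,0,0,0,0,0]]'
python3 -c "
from h import *
togo(.669,.069,.15,-88.5); print(get_obs()['opening'])"
```

```text
clock: 0.78
tool_pos: [0.2794, -0.6144, 0.4043]
orientation: [180.0, 0.0, -125.4]
force: [-0.1, -0.8, -0.3]
opening: 0.0543
gripper_force: 0.0
clock: 1.4
tool_pos: [0.2794, -0.6144, 0.4043]
orientation: [180.0, 0.0, -95.4]
force: [-0.1, -0.1, 0.2]
opening: 0.054
gripper_force: 0.0
clock: 1.9
tool_pos: [0.2794, -0.6144, 0.4046]
orientation: [180.0, 0.0, -88.4]
force: [-0.2, 0.6, -0.1]
opening: 0.0539
gripper_force: 0.0
togo [-26.9  -16.33   3.06] turn 0.01 ori [180.    0.  -88.4] tip [ 0.2794 -0.6144  0.2266] clk 1.9
0.05386150817572026
```

```bash
H="python3 -m handwheel"
for i in 1 2 3 4 5; do $H '[[0.23,-1,-0.6,0,0,0,0],[0.23,-1,-0.6,0,0,0,0],[0.23,-1,-0.6,0,0,0,0],[0.23,-1,-0.6,0,0,0,0],[0.23,-1,-0.6,0,0,0,0]]' >/dev/null; done
$H '[[0.23,-1,-0.7,1,0,0,0],[0.23,-0.9,-0.6,1,0,0,0],[0.23,0,0,0,0,0,0],[0.23,0,0,0,0,0,0]]'
python3 - <<'E'
from h import *
togo(.669,.069,.084,-88.5)
s=snapshot("side");cv2.imwrite("pics/s1.png",cv2.resize(s["color"][150:330,220:440,::-1],None,fx=3.3,fy=3.3))
E
```

```text
clock: 5.52
tool_pos: [0.6676, 0.0699, 0.3549]
orientation: [180.0, -0.0, -88.3]
force: [0.8, 0.3, 0.5]
opening: 0.0541
gripper_force: 0.0
togo [ 0.04 -0.05  3.71] turn 0.03 ori [180.   -0.  -88.3] tip [0.6676 0.0699 0.1769] clk 5.525
```

View pics/s1.png

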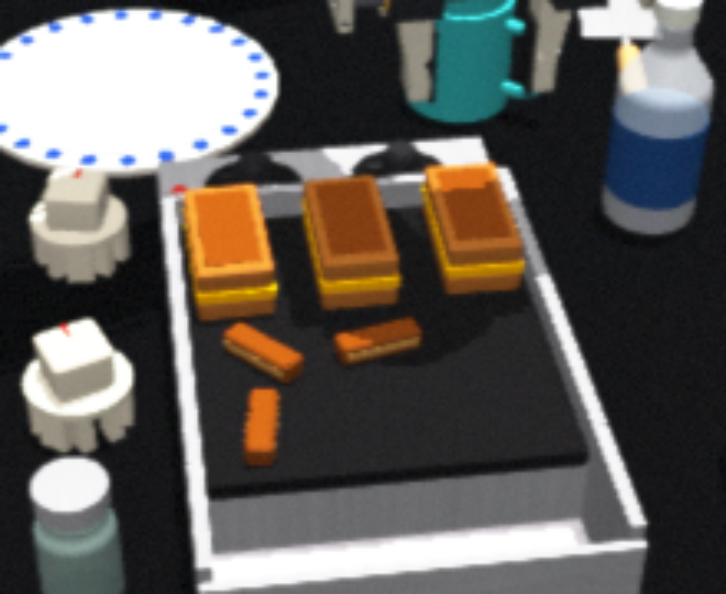

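The fingers (crop columns 400-435 and 535-565) straddle the far sandwich; the three crusts are clear of them.

```bash
H="python3 -m handwheel"
$H '[[0.23,0,0,1,0,0,0],[0.23,0,0,1,0,0,0],[0.23,0,0,1,0,0,0],[0.23,0.04,-0.05,0.7,0,0,0],[0.23,0,0,0,0,0,0]]'
$H '[[-1,0,0,0,0,0,0],[-1,0,0,0,0,0,0],[-1,0,0,0,0,0,0],[-1,0,0,0,0,0,0]]'
$H '[[-1,0,0,-0.6,0,0,0],[-1,0,0,-1,0,0,0],[-1,0,0,-1,0,0,0],[-1,0,0,-1,0,0,0],[-1,0,0,0,0,0,0]]'
python3 -c "
from h import *
togo(.535,.384,.13,-88.5)"
```

```text
clock: 6.2
tool_pos: [0.6684, 0.0681, 0.2616]
orientation: [179.9, -0.0, -88.4]
force: [0.3, 0.1, 0.6]
opening: 0.0541
gripper_force: 0.0
clock: 6.7
tool_pos: [0.6691, 0.0687, 0.2635]
orientation: [-179.9, 0.0, -88.3]
force: [-0.3, -0.5, 5.1]
opening: 0.0459
gripper_force: 29.9
clock: 7.32
tool_pos: [0.669, 0.0687, 0.3552]
orientation: [-179.8, 0.1, -88.3]
force: [0.2, -0.1, -0.5]
opening: 0.0458
gripper_force: 29.9
togo [-12.76   5.     1.88] turn 0.03 ori [-1.798e+02  1.000e-01 -8.830e+01] tip [0.669  0.0687 0.1772] clk 7.325
```

```bash
H="python3 -m handwheel"
$H '[[-1,-1,0.4,0,0,0,0],[-1,-1,0.4,0,0,0,0],[-1,-1,0.4,0,0,0,0],[-1,-1,0.4,0,0,0,0],[-1,-1,0.4,0,0,0,0]]' | grep opening
$H '[[-1,-1,0.4,0,0,0,0],[-1,-1,0.4,0,0,0,0],[-1,-1,0.4,0,0,0,0],[-1,-1,0.4,0,0,0,0],[-1,-1,0.4,0,0,0,0]]' | grep opening
$H '[[-1,-1,0.4,0,0,0,0],[-1,-1,0.4,0,0,0,0],[-1,-0.8,0.2,0,0,0,0],[-1,0,0,1,0,0,0],[-1,0,0,1,0,0,0]]' | grep opening
$H '[[-1,0,0,1,0,0,0],[-1,0,0,1,0,0,0],[-1,0,0,1,0,0,0],[-1,0,0,0.5,0,0,0],[-1,0,0,0,0,0,0]]'
python3 -c "
from h import *
togo(.535,.384,.033,-88.5)"
```

```text
opening: 0.0454
opening: 0.0457
opening: 0.0458
clock: 9.82
tool_pos: [0.5343, 0.3847, 0.2138]
orientation: [179.9, -0.1, -88.3]
force: [0.3, -0.2, -0.6]
opening: 0.0456
gripper_force: 29.9
togo [ 0.03 -0.03  0.11] turn 0.03 ori [ 1.799e+02 -1.000e-01 -8.830e+01] tip [0.5343 0.3847 0.0358] clk 9.825
```

```bash
H="python3 -m handwheel"
$H '[[-1,0,0,0.1,0,0,0],[-1,0,0,0,0,0,0],[0.25,0,0,0,0,0,0],[0.25,0,0,0,0,0,0],[0.25,0,0,0,0,0,0]]' |grep -E "force|opening"
$H '[[0.25,0,0,-1,0,0,0],[0.25,0,0,-1,0,0,0],[0.25,0,0,-1,0,0,0],[0.25,0,0,-1,0,0,0],[0.25,0,0,-1,0,0,0]]' >/dev/null
$H '[[0.25,1,-0.15,0,0,0,0],[0.25,1,-0.15,0,0,0,0],[0.25,1,-0.15,0,0,0,0],[0.25,1,-0.15,0,0,0,0],[0.25,1,-0.15,0,0,0,0]]' >/dev/null
$H '[[0.25,1,-0.15,0,0,0,0],[0.25,1,-0.15,0,0,0,0],[0.25,1,-0.15,0,0,0,0],[0.25,1,-0.15,0,0,0,0],[0.25,1,-0.15,0,0,0,0]]' >/dev/null
$H '[[0.25,1,-0.15,0,0,0,0],[0.25,1,-0.15,0,0,0,0],[0.25,0.8,-0.1,0,0,0,0],[0.25,0,0,0,0,0,0]]' >/dev/null
python3 - <<'E'
from h import *
s=snapshot("side")
print(*rects(s,(5,120,120),(20,255,255),.096,200,(200,150,440,300)),sep="\n")
togo(.592,.063,.076,-88.5)
E
```

```text
force: [-0.0, 0.2, 0.2]
opening: 0.0549
gripper_force: 0.0
(288.1, 220.8, 516, 53, 106, 47, -87.7, 618.5)
(325.2, 220.0, 590, 46, 123, 50, -88.9, 734.0)
togo [ 0.1  -0.03  3.33] turn 0.01 ori [-180.     0.   -88.4] tip [0.5912 0.0655 0.1592] clk 12.875
```

```bash
H="python3 -m handwheel"
$H '[[0.25,0.1,-0.03,1,0,0,0],[0.25,0,0,1,0,0,0],[0.25,0,0,1,0,0,0],[0.25,0,0,0.3,0,0,0],[0.25,0,0,0,0,0,0]]' | grep force
$H '[[-1,0,0,0,0,0,0],[-1,0,0,0,0,0,0],[-1,0,0,0,0,0,0],[-1,0,0,0,0,0,0]]'
$H '[[-1,0,0,-0.6,0,0,0],[-1,0,0,-1,0,0,0],[-1,0,0,-1,0,0,0],[-1,0,0,-1,0,0,0],[-1,0,0,0,0,0,0]]'
python3 -c "
from h import *
togo(.458,.384,.13,-88.5)"
```

```text
force: [-0.5, 0.6, 0.2]
gripper_force: 0.0
clock: 14.0
tool_pos: [0.5923, 0.0641, 0.2557]
orientation: [-179.9, 0.0, -88.3]
force: [-1.7, 2.0, 6.8]
opening: 0.0458
gripper_force: 30.0
clock: 14.62
tool_pos: [0.5924, 0.0638, 0.3476]
orientation: [-179.8, 0.1, -88.3]
force: [-0.5, 0.8, 0.0]
opening: 0.046
gripper_force: 30.0
togo [-12.95   5.01   1.58] turn 0.03 ori [-1.798e+02  1.000e-01 -8.830e+01] tip [0.5924 0.0638 0.1696] clk 14.625
```

```bash
H="python3 -m handwheel"
$H '[[-1,-1,0.4,0,0,0,0],[-1,-1,0.4,0,0,0,0],[-1,-1,0.4,0,0,0,0],[-1,-1,0.4,0,0,0,0],[-1,-1,0.4,0,0,0,0]]' | grep opening
$H '[[-1,-1,0.4,0,0,0,0],[-1,-1,0.4,0,0,0,0],[-1,-1,0.4,0,0,0,0],[-1,-1,0.4,0,0,0,0],[-1,-1,0.4,0,0,0,0]]' | grep opening
$H '[[-1,-1,0.4,0,0,0,0],[-1,-1,0.3,0,0,0,0],[-1,-0.95,0.3,0,0,0,0],[-1,0,0,1,0,0,0],[-1,0,0,1,0,0,0]]' | grep opening
$H '[[-1,0,0,1,0,0,0],[-1,0,0,1,0,0,0],[-1,0,0,1,0,0,0],[-1,0,0,0.7,0,0,0],[-1,0,0,0,0,0,0]]'
$H '[[0.23,0,0,0,0,0,0],[0.23,0,0,0,0,0,0],[0.23,0,0,0,0,0,0]]' |grep -E "force|opening"
python3 -c "
from h import *
togo(.517,.061,.12,-88.5)"
```

```text
opening: 0.0456
opening: 0.046
opening: 0.0455
clock: 17.12
tool_pos: [0.4575, 0.384, 0.2014]
orientation: [180.0, -0.1, -88.3]
force: [0.2, -0.3, -1.6]
opening: 0.0462
gripper_force: 30.0
force: [-0.4, 0.1, 0.3]
opening: 0.0538
gripper_force: 0.0
togo [12.98 -2.   -3.83] turn 0.02 ori [-180.     0.   -88.4] tip [0.4577 0.3839 0.0244] clk 17.5
```

```bash
H="python3 -m handwheel"
$H '[[0.25,0,0,-1,0,0,0],[0.25,0,0,-1,0,0,0],[0.25,0,0,-1,0,0,0],[0.25,0,0,-1,0,0,0],[0.25,0,0,-1,0,0,0]]' >/dev/null
$H '[[0.25,1,-0.15,0,0,0,0],[0.25,1,-0.15,0,0,0,0],[0.25,1,-0.15,0,0,0,0],[0.25,1,-0.15,0,0,0,0],[0.25,1,-0.15,0,0,0,0]]' >/dev/null
$H '[[0.25,1,-0.15,0,0,0,0],[0.25,1,-0.15,0,0,0,0],[0.25,1,-0.15,0,0,0,0],[0.25,1,-0.15,0,0,0,0],[0.25,1,-0.15,0,0,0,0]]' >/dev/null
$H '[[0.25,1,-0.15,0,0,0,0],[0.25,1,-0.15,0,0,0,0],[0.25,1,-0.2,0,0,0,0],[0.25,0,0,0,0,0,0]]' >/dev/null
python3 - <<'E'
from h import *
s=snapshot("side")
print(*rects(s,(5,120,120),(20,255,255),.096,200,(200,150,440,300)),sep="\n")
togo(.517,.061,.082,-88.5)
E
```

```text
(288.1, 221.6, 516, 54, 107, 48, -88.1, 663.0)
togo [-0.08 -0.01  2.68] turn 0.0 ori [180.   -0.  -88.5] tip [0.5169 0.059  0.1489] clk 19.925
```

```bash
H="python3 -m handwheel"
$H '[[0.25,-0.08,0,1,0,0,0],[0.25,0,0,1,0,0,0],[0.25,0,0,0.6,0,0,0],[0.25,0,0,0,0,0,0]]' | grep -E "force|pos"
$H '[[-1,0,0,0,0,0,0],[-1,0,0,0,0,0,0],[-1,0,0,0,0,0,0],[-1,0,0,0,0,0,0]]'
$H '[[-1,0,0,-0.6,0,0,0],[-1,0,0,-1,0,0,0],[-1,0,0,-1,0,0,0],[-1,0,0,-1,0,0,0],[-1,0,0,0,0,0,0]]'
python3 -c "
from h import *
togo(.381,.384,.03,-88.5)"
```

```text
tool_pos: [0.5166, 0.0625, 0.2613]
force: [-0.3, 0.3, -0.2]
gripper_force: 0.0
clock: 20.92
tool_pos: [0.5173, 0.0626, 0.263]
orientation: [-179.9, 0.0, -88.3]
force: [-1.7, 1.9, 6.1]
opening: 0.0459
gripper_force: 30.0
clock: 21.55
tool_pos: [0.5174, 0.0625, 0.3549]
orientation: [-179.8, 0.1, -88.3]
force: [-0.2, -0.5, -1.7]
opening: 0.0455
gripper_force: 30.0
togo [-13.     5.1    5.87] turn 0.03 ori [-1.798e+02  1.000e-01 -8.830e+01] tip [0.5174 0.0625 0.1769] clk 21.55
```

```bash
H="python3 -m handwheel"
$H '[[-1,-1,0.4,0,0,0,0],[-1,-1,0.4,0,0,0,0],[-1,-1,0.4,0,0,0,0],[-1,-1,0.4,0,0,0,0],[-1,-1,0.4,0,0,0,0]]' | grep opening
$H '[[-1,-1,0.4,0,0,0,0],[-1,-1,0.4,0,0,0,0],[-1,-1,0.4,0,0,0,0],[-1,-1,0.4,0,0,0,0],[-1,-1,0.4,0,0,0,0]]' | grep opening
$H '[[-1,-1,0.4,0,0,0,0],[-1,-1,0.35,0,0,0,0],[-1,-1,0.35,0,0,0,0],[-1,0,0,1,0,0,0],[-1,0,0,1,0,0,0]]' | grep opening
$H '[[-1,0,0,1,0,0,0],[-1,0,0,1,0,0,0],[-1,0,0,1,0,0,0],[-1,0,0,0.7,0,0,0],[-1,0,0,0,0,0,0]]'
$H '[[0.23,0,0,0,0,0,0],[0.23,0,0,0,0,0,0],[0.23,0,0,0,0,0,0]]' |grep -E "force|opening"
$H '[[0.25,0,0,-1,0,0,0],[0.25,0,0,-1,0,0,0],[0.25,0,0,-1,0,0,0],[0.25,0,0,-1,0,0,0],[0.25,0,0,-1,0,0,0]]' >/dev/null
$H '[[0.25,1,0,-1,0,0,0],[0.25,1,0,-1,0,0,0],[0.25,1,0,0,0,0,0],[0.25,1,0,0,0,0,0],[0.25,1,0,0,0,0,0]]' >/dev/null
$H '[[0.25,1,0,0,0,0,0],[0.25,1,0,0,0,0,0],[0.25,1,0,0,0,0,0],[0.25,1,0,0,0,0,0],[0.25,1,0,0,0,0,0]]' >/dev/null
python3 - <<'E'
from h import *
s=snapshot("top")
print(*rects(s,(5,120,120),(20,255,255),.044,200,(80,235,210,360)),sep="\n")
print("crust",*rects(s,(5,100,60),(20,255,255),.074,20,(255,190,372,290)),sep="\n")
print("knob",*rects(s,(0,0,110),(180,60,255),.032,200,(215,298,400,345)),sep="\n")
cv2.imwrite("pics/t2.png",s["color"][:,:,::-1])
togo(.490,-.393,.15,-57)
E
```

```text
opening: 0.0459
opening: 0.0456
opening: 0.0461
clock: 24.05
tool_pos: [0.3799, 0.3832, 0.2086]
orientation: [179.9, -0.1, -88.3]
force: [-0.1, 0.4, -1.0]
opening: 0.0457
gripper_force: 30.0
force: [1.2, 0.0, -0.3]
opening: 0.0538
gripper_force: 0.0
(134.5, 333.3, 379, 386, 75, 43, -88.6, 568.5)
(142.2, 297.5, 458, 378, 94, 41, -88.6, 790.5)
(143.5, 262.7, 535, 382, 96, 46, 88.9, 804.5)
crust
(356.8, 270.6, 525, -85, 52, 19, 81.8, 183.0)
(327.7, 267.0, 531, -23, 51, 19, -46.6, 183.5)
(327.2, 235.8, 598, -20, 53, 18, 13.7, 175.5)
knob
(380.3, 319.7, 423, -141, 43, 43, -44.1, 312.0)
(242.2, 312.5, 428, 161, 117, 63, 41.7, 335.0)
(304.0, 310.5, 436, 26, 66, 59, -88.6, 673.0)
togo [21.03 -3.54  2.27] turn -5.23 ori [180.   -0.  -88.4] tip [0.3867 0.1302 0.2064] clk 26.35
```

View pics/t2.png

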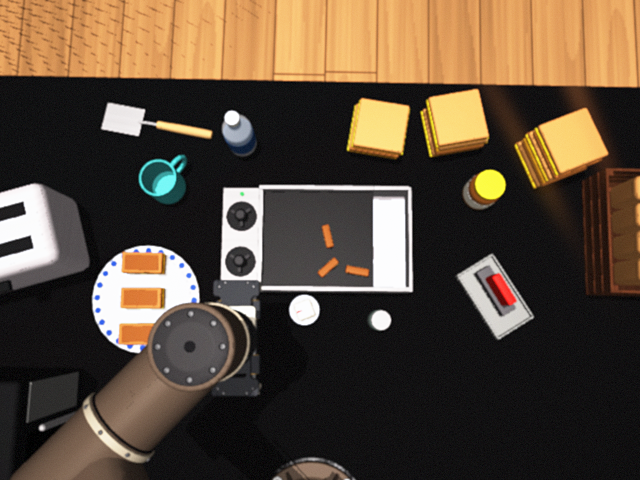

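```bash
H="python3 -m handwheel"
for i in 1 2 3 4; do $H '[[0.4,1,-0.17,0,0,0,0],[0.4,1,-0.17,0,0,0,0],[0.4,1,-0.17,0,0,0,0],[0.4,1,-0.17,0,0,0,0],[0.4,1,-0.17,0,0,0,0]]' >/dev/null; done
$H '[[0.4,0,0,0,0,0,1],[0.4,0,0,0,0,0,1],[0.4,0,0,0,0,0,1],[0.4,0,0,0,0,0,1],[0.4,0,0,0,0,0,1]]' >/dev/null
$H '[[0.4,0,0,0,0,0,1],[0.4,0,0,0,0,0,1],[0.4,0,0,0,0,0,1],[0.4,0,0,0,0,0,1],[0.4,0,0,0,0,0,1]]' >/dev/null
python3 -c "
from h import *
togo(.494,-.390,.15,-148.3)"
```

```text
togo [ 0.26 -1.05  2.25] turn -0.04 ori [ 180.    -0.  -148.6] tip [ 0.486  -0.3642  0.2064] clk 30.1
```

```bash
H="python3 -m handwheel"
$H '[[0.4,0.13,-0.53,1,0,0,0],[0.4,0.13,-0.52,1,0,0,0],[0.4,0,0,0.3,0,0,0],[0.4,0,0,0,0,0,0]]'|grep pos
python3 - <<'E'
from h import *
s=snapshot("side");cv2.imwrite("pics/s3.png",cv2.resize(s["color"][280:480,150:420,::-1],None,fx=2.9,fy=2.9))
togo(.494,-.390,.041,-148.3)
E
```

```text
tool_pos: [0.4944, -0.3896, 0.3268]
togo [ 0.04 -0.    4.35] turn -0.01 ori [-180.    -0.  -148.4] tip [ 0.4948 -0.3895  0.1496] clk 30.65
```

View pics/s3.png

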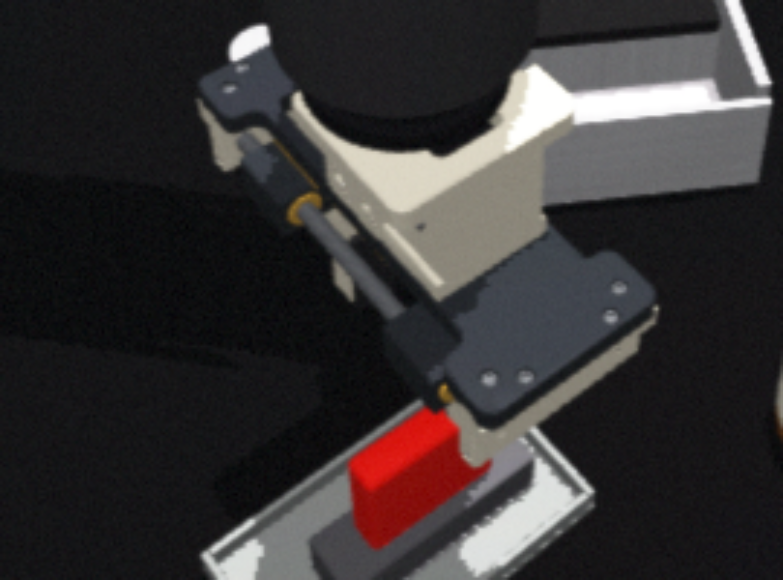

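The gripper is turned along the red handle (crop 350-490, 410-545) and above it.

```bash
H="python3 -m handwheel"
$H '[[0.4,0,0,1,0,0,0],[0.4,0,0,1,0,0,0],[0.4,0,0,1,0,0,0],[0.4,0,0,1,0,0,0],[0.4,0,0,0.35,0,0,0]]'|grep -E "pos|force"
$H '[[-1,0,0,0,0,0,0],[-1,0,0,0,0,0,0],[-1,0,0,0,0,0,0],[-1,0,0,0,0,0,0],[-1,0,0,0,0,0,0]]'
$H '[[-1,0,0,-0.5,0,0,0],[-1,0,0,-1,0,0,0],[-1,0,0,-1,0,0,0],[-1,0,0,-1,0,0,0],[-1,0,0,-1,0,0,0]]'
$H '[[-1,0,0,-1,0,0,0],[-1,0,0,-1,0,0,0],[-1,0,0,0,0,0,0]]'
python3 - <<'E'
from h import *
s=snapshot("side")
s=snapshot("top");print(*rects(s,(0,0,90),(180,60,255),.05,500,(215,180,260,297)),sep="\n")
for p in ((240.2,214.7),(238.8,259.6)): print(cast(s,p,.074))
print([cast(s,p,.08) for p in ((260,186),(412,186),(412,292),(260,292))])
togo(.55,.06,.15,-178.8)
E
```

```text
tool_pos: [0.4949, -0.3891, 0.2182]
force: [-1.3, -0.5, 0.3]
gripper_force: 0.0
clock: 31.9
tool_pos: [0.4951, -0.3894, 0.2187]
orientation: [-180.0, 0.0, -148.3]
force: [-0.6, -1.7, 2.2]
opening: 0.0199
gripper_force: 30.0
clock: 32.52
tool_pos: [0.4947, -0.3892, 0.3322]
orientation: [180.0, -0.0, -148.3]
force: [0.2, 0.3, -2.0]
opening: 0.0197
gripper_force: 30.0
clock: 32.9
tool_pos: [0.4952, -0.3895, 0.3836]
orientation: [-179.8, 0.1, -148.3]
force: [-0.0, -0.6, -3.6]
opening: 0.0199
gripper_force: 30.0
(240.2, 239.6, 593, 171, 234, 85, 2.1, 3894.5)
[0.63983146 0.16814838 0.074     ]
[0.54244653 0.16714061 0.074     ]
[array([0.7025907 , 0.12702318, 0.08      ]), array([ 0.70969294, -0.20036767,  0.08      ]), array([ 0.48200806, -0.20093164,  0.08      ]), array([0.47425727, 0.11865536, 0.08      ])]
togo [-11.31  14.13   2.11] turn 5.07 ori [ 180.     0.  -148.4] tip [ 0.4946 -0.3891  0.2026] clk 33.0
```

```bash
H="python3 -m handwheel"
$H '[[-1,0,0,0,0,0,1],[-1,0,0,0,0,0,1],[-1,0,0,0,0,0,1],[-1,0,0,0,0,0,1],[-1,0,0,0,0,0,1]]' |grep -E "opening"
python3 -c "
from h import *
togo(.5475,.046,.12,-178.9)"
```

```text
opening: 0.0195
togo [-2.56 17.34  3.27] turn 0.06 ori [ 1.799e+02 -1.000e-01 -1.786e+02] tip [ 0.4946 -0.3891  0.2012] clk 33.625
```

```bash
H="python3 -m handwheel"
for i in 1 2 3; do $H '[[-1,-0.15,1,0,0,0,0],[-1,-0.15,1,0,0,0,0],[-1,-0.15,1,0,0,0,0],[-1,-0.15,1,0,0,0,0],[-1,-0.15,1,0,0,0,0]]' |grep opening; done
$H '[[-1,-0.15,1,0,0,0,0],[-1,-0.15,1,0,0,0,0],[-1,0,0.3,1,0,0,0.06],[-1,0,0,1,0,0,0],[-1,0,0,1,0,0,0]]' |grep opening
$H '[[-1,0,0,0.3,0,0,0],[-1,0,0,0,0,0,0]]'
python3 -c "
from h import *
togo(.5475,.046,.099,-178.9)
s=snapshot('side');cv2.imwrite('pics/s4.png',cv2.resize(s['color'][150:370,180:460,::-1],None,fx=2.7,fy=2.7))"
```

```text
opening: 0.0201
opening: 0.0204
opening: 0.0196
opening: 0.02
clock: 36.38
tool_pos: [0.5461, 0.0447, 0.2978]
orientation: [-180.0, -0.1, -178.7]
force: [0.3, -1.6, -1.5]
opening: 0.0199
gripper_force: 30.0
togo [-0.06  0.05  0.83] turn 0.03 ori [-1.800e+02 -1.000e-01 -1.787e+02] tip [0.5461 0.0447 0.1198] clk 36.375
```

View pics/s4.png

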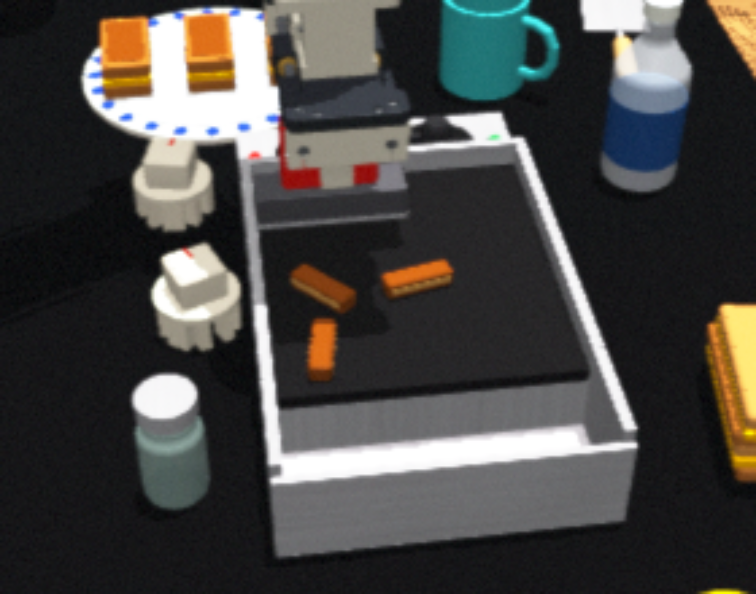

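```bash
H="python3 -m handwheel"
$H '[[-1,-0.1,0,0.4,0,0,0],[-1,0,0,0.4,0,0,0],[-1,0,0,0,0,0,0]]' |grep -E "pos|force|opening"
$H '[[-1,0,-0.6,0,0,0,0],[-1,0,-0.6,0,0,0,0],[-1,0,-0.6,0,0,0,0],[-1,0,-0.6,0,0,0,0],[-1,0,-0.6,0,0,0,0]]' |grep -E "pos|force|opening"
$H '[[-1,0,-0.6,0,0,0,0],[-1,0,-0.6,0,0,0,0],[-1,0,-0.6,0,0,0,0],[-1,0,-0.6,0,0,0,0],[-1,0,-0.6,0,0,0,0]]' |grep -E "pos|force|opening"
$H '[[-1,0,-0.4,0,0,0,0],[-1,0,0,0,0,0,0]]' |grep -E "pos|force|opening"
python3 -c "
from h import *
togo(.5475,-.114,.099,-178.9)
s=snapshot('side');cv2.imwrite('pics/s5.png',cv2.resize(s['color'][150:370,180:460,::-1],None,fx=2.7,fy=2.7))"
```

```text
tool_pos: [0.5483, 0.0447, 0.2774]
force: [0.5, -0.3, -2.6]
opening: 0.0198
gripper_force: 30.0
tool_pos: [0.5504, -0.0314, 0.2785]
force: [-0.7, -0.0, -2.3]
opening: 0.0201
gripper_force: 30.0
tool_pos: [0.5521, -0.1061, 0.2784]
force: [1.1, 0.9, -2.7]
opening: 0.0199
gripper_force: 30.0
tool_pos: [0.5523, -0.1158, 0.2783]
force: [-0.0, 0.3, -2.7]
opening: 0.0199
gripper_force: 30.0
togo [0.19 0.08 0.05] turn 0.02 ori [-180.    -0.  -178.8] tip [ 0.5523 -0.1158  0.1003] clk 38.3
```

View pics/s5.png

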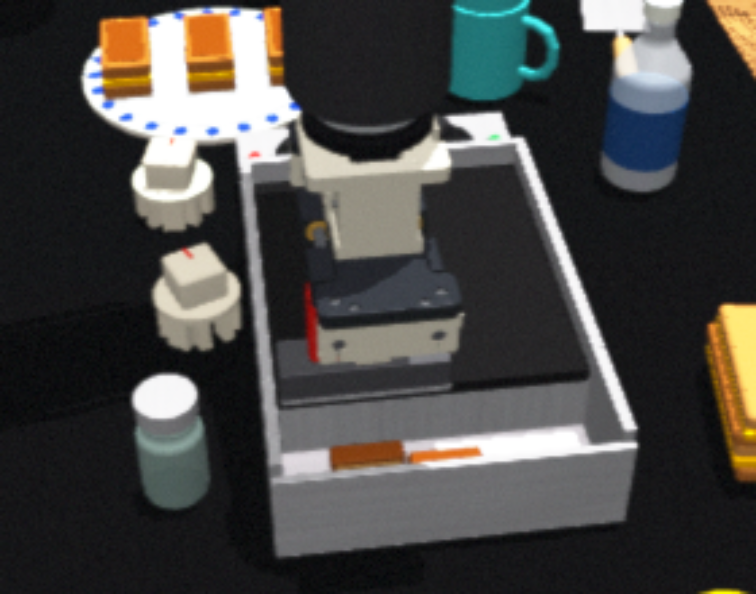

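Two crusts are visible in the trough (crop (367,457), (445,455)); I lift and check for the third from above.

```bash
H="python3 -m handwheel"
$H '[[-1,0,0,-1,0,0,0],[-1,0,0,-1,0,0,0],[-1,0,0,-1,0,0,0],[-1,0,0,-1,0,0,0],[-1,0,0,0,0,0,0]]' |grep -E "opening"
$H '[[-1,0,-1,0,0,0,-1],[-1,0,-1,0,0,0,-1],[-1,0,-1,0,0,0,-1],[-1,0,-1,0,0,0,-1],[-1,0,-1,0,0,0,-1]]' |grep -E "opening"
python3 - <<'E'
from h import *
s=snapshot('top');print("crust",*rects(s,(5,100,60),(20,255,255),.022,20,(255,190,412,290)),sep="\n")
s=snapshot('side');print("crust",*rects(s,(5,100,60),(20,255,255),.022,20,(255,200,420,340)),sep="\n")
togo(.4875,-.391,.12,-148.)
E
```

```text
opening: 0.0196
opening: 0.0203
crust
(400.9, 262.2, 551, -185, 26, 13, -77.3, 50.5)
(386.0, 241.3, 598, -152, 43, 4, 0.5, 33.5)
crust
(343.5, 318.0, 599, -148, 47, 9, -0.8, 64.5)
(308.9, 319.0, 538, -143, 29, 19, -6.7, 98.5)
(353.6, 260.9, 643, 2, 33, 14, 52.0, 32.0)
(323.9, 238.8, 593, 81, 36, 16, 60.0, 32.5)
(334.0, 233.9, 616, 95, 148, 9, -58.1, 100.0)
togo [ 6.41 -3.32  3.14] turn -0.11 ori [ 1.799e+02 -1.000e-01 -1.487e+02] tip [ 0.5812 -0.2367  0.1984] clk 39.7
```

```bash
H="python3 -m handwheel"
$H '[[-1,1,-0.5,0,0,0,0],[-1,1,-0.5,0,0,0,0],[-1,1,-0.5,0,0,0,0],[-1,1,-0.5,0,0,0,0],[-1,1,-0.5,0,0,0,0]]' |grep -E "opening"
$H '[[-1,1,-0.5,0,0,0,0],[-1,0.4,-0.3,0,0,0,-0.1],[-1,0,0,0,0,0,0]]' |grep -E "opening"
python3 - <<'E'
from h import *
s=snapshot('top');print("crust",*rects(s,(5,80,40),(20,255,255),.022,20,(255,190,412,290)),sep="\n")
cv2.imwrite('pics/t6.png',cv2.resize(s['color'][170:350,210:560,::-1],None,fx=2.2,fy=2.2))
togo(.4875,-.391,.042,-148.)
E
```

```text
opening: 0.0198
opening: 0.0198
crust
(397.1, 263.3, 548, -177, 44, 15, -77.3, 101.0)
(381.8, 251.5, 574, -143, 99, 21, -11.6, 211.0)
togo [ 0.03 -0.1   6.31] turn -0.03 ori [ 180.    -0.  -148.2] tip [ 0.487  -0.3887  0.1998] clk 40.75
```

View pics/t6.png

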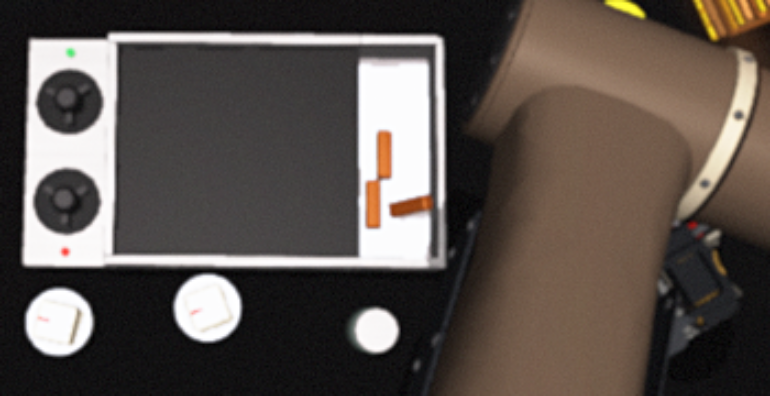

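All three crusts lie in the trough (crop (384,153), (373,204), (411,206)), plate is clear. Now the tray.

```bash
H="python3 -m handwheel"
$H '[[-1,0,-0.1,1,0,0,0],[-1,0,0,1,0,0,0],[-1,0,0,1,0,0,0],[-1,0,0,1,0,0,0],[-1,0,0,1,0,0,0]]' |grep -E "opening"
$H '[[-1,0,0,1,0,0,0],[-1,0,0,0.25,0,0,0],[-1,0,0,0,0,0,0]]' |grep -E "opening|pos|force"
$H '[[-0.3,0,0,0,0,0,0],[-0.1,0,0,0,0,0,0],[-0.1,0,0,0,0,0,0],[-0.1,0,0,0,0,0,0]]' |grep -E "opening|pos|force"
$H '[[-0.1,0,0,-1,0,0,0],[-0.1,0,0,-1,0,0,0],[-0.1,0,0,-1,0,0,0],[-0.1,0,0,-1,0,0,0],[-0.1,0,0,-1,0,0,0]]' |grep -E "opening"
python3 - <<'E'
from h import *
s=snapshot('side');cv2.imwrite('pics/s7.png',cv2.resize(s['color'][140:480,150:440,::-1],None,fx=1.75,fy=1.75))
togo(.436,.026,.17,-90)
E
```

```text
opening: 0.0199
tool_pos: [0.4887, -0.3907, 0.2222]
force: [0.0, -1.2, -1.1]
opening: 0.0201
gripper_force: 30.0
tool_pos: [0.4883, -0.3912, 0.2226]
force: [0.3, -0.6, -0.3]
opening: 0.0392
gripper_force: 0.0
opening: 0.0395
togo [-7.04 15.3   0.1 ] turn -9.68 ori [-1.797e+02  1.000e-01 -1.481e+02] tip [ 0.4888 -0.3917  0.1739] clk 42.925
```

View pics/s7.png

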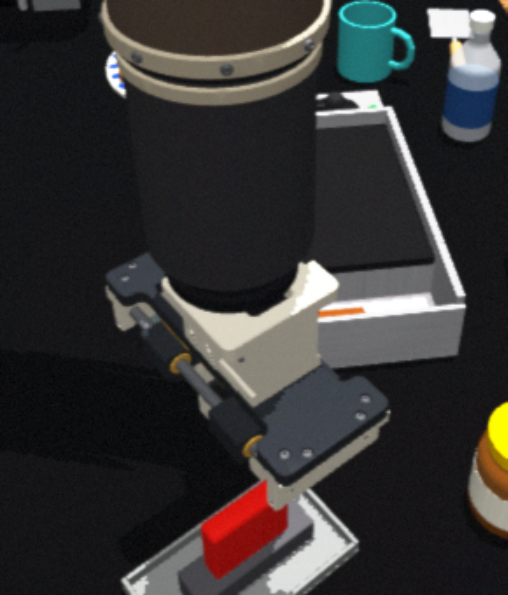

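The scraper stands in its tray (crop (245,540)). Next, a close look at the knobs' grips.

Run:
```python
from h import *
s=snapshot('top');print("knob",*rects(s,(0,0,110),(180,60,255),.032,200,(215,290,345,345)),sep="\n")
i=s['color'][:,:,::-1]
print("red",*rects(s,(0,60,80),(8,255,255),.06,1,(215,290,345,345)),*rects(s,(172,60,80),(180,255,255),.06,1,(215,290,345,345)),sep="\n")
a=[cv2.resize(np.ascontiguousarray(i[y:y+40,x:x+40]),None,fx=10,fy=10,interpolation=cv2.INTER_CUBIC) for x,y in ((216,296),(285,290))]
g=np.hstack(a).astype(float); g=np.clip((g-120)*255/135,0,255)
cv2.imwrite('pics/k.png',g.astype(np.uint8))
```

```text
knob
(236.4, 316.0, 423, 173, 67, 66, 47.0, 717.0)
(304.0, 309.5, 441, 26, 66, 66, 46.5, 719.0)
red
```

View pics/k.png

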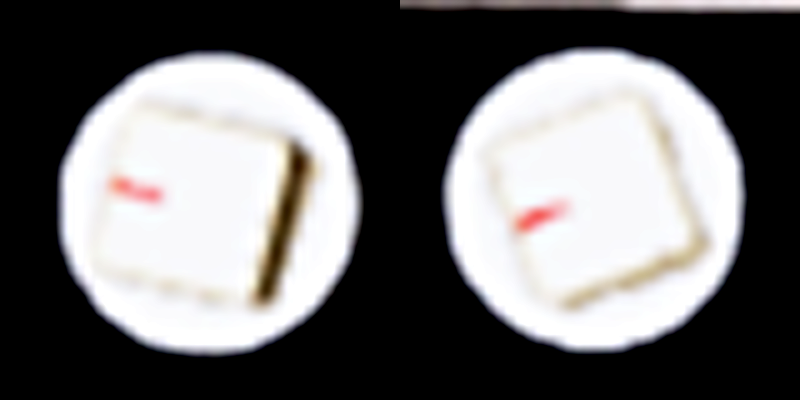

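Run:
```python
from h import *
s=snapshot('top')
for ox,oy,c in ((216,296,[(130,105),(290,143),(255,300),(92,265)]),(245,290,[(490,150),(640,90),(700,245),(558,305)])):
    w=np.array([cast(s,(ox+(a-4.5)/10,oy+(b-4.5)/10),.06)[:2] for a,b in c])
    e=np.roll(w,-1,0)-w; an=np.degrees(np.arctan2(e[:,1],e[:,0]))
    an4=((an+45)%90)-45
    print(w.mean(0),np.linalg.norm(e,axis=1),an4)
```

```text
[0.42309396 0.17291639] [0.03533161 0.03393948 0.03568499 0.0347351 ] [-11.80365231 -10.40078548 -10.51523405 -11.00104956]
[0.44069415 0.02497354] [0.03447866 0.03531929 0.03277741 0.03594188] [23.14047613 22.69145901 24.1809947  25.42047328]
```

Left knob's grip corners in the picture are (130,105),(290,143),(255,300),(92,265), right one's (490,150),(640,90),(700,245),(558,305): angles about -11° and 23.5°.

```bash
H="python3 -m handwheel"
$H '[[0.35,-1,1,0,0,0,1],[0.35,-1,1,0,0,0,0.4],[0.35,-1,1,0,0,0,0],[0.35,-0.5,1,0,0,0,0],[0.35,-0.5,1,0,0,0,0]]' |grep -E "opening"
$H '[[0.35,-0.2,1,0,0,0,0],[0.35,-0.2,1,0,0,0,0],[0.35,-0.2,1,0,0,0,0],[0.35,-0.2,1,0,0,0,0],[0.35,-0.2,1,0,0,0,0]]' |grep -E "opening"
python3 - <<'E'
from h import *
togo(.441,.0255,.12,-156.5)
s=snapshot('top');print("disc",*rects(s,(0,0,0),(180,255,110),.05,150,(224,192,259,284)),sep="\n")
for z in (.05,):
  for r in rects(s,(0,0,0),(180,255,110),.05,150,(224,192,259,284)): print(cast(s,r[:2],z))
for p in ((240.2,214.7),(238.8,259.6)): print(cast(s,p,.074))
E
```

```text
opening: 0.0591
opening: 0.0594
togo [-0.12  5.82  1.93] turn -0.0 ori [ 1.800e+02 -1.000e-01 -1.565e+02] tip [ 0.4963 -0.1092  0.1683] clk 44.275
disc
(241.0, 249.8, 567, 167, 76, 14, -80.2, 157.5)
(241.2, 215.8, 643, 170, 62, 60, -88.7, 607.0)
[0.56652967 0.16675662 0.05      ]
[0.64186177 0.16939963 0.05      ]
[0.63983146 0.16814838 0.074     ]
[0.54244653 0.16714061 0.074     ]
```

```bash
H="python3 -m handwheel"
$H '[[0.35,0,1,0.4,0,0,0],[0.35,0,1,0.4,0,0,0],[0.35,0,1,0.4,0,0,0],[0.35,0,1,0.4,0,0,0],[0.35,0,1,0.3,0,0,0]]' |grep -E "opening"
$H '[[0.35,-0.12,0.82,0,0,0,0],[0.35,0,0,1,0,0,0],[0.35,0,0,1,0,0,0],[0.35,0,0,1,0,0,0],[0.35,0,0,0.35,0,0,0]]' |grep -E "force"
$H '[[0.35,0,0,0,0,0,0]]' |grep -E "pos|force"
$H '[[-1,0,0,0,0,0,0],[-1,0,0,0,0,0,0],[-1,0,0,0,0,0,0],[-1,0,0,0,0,0,0],[-1,0,0,0,0,0,0]]'
python3 - <<'E'
from h import *
togo(.441,.0255,.036,-156.5)
E
```

```text
opening: 0.059
force: [0.3, -0.6, -0.3]
gripper_force: 0.0
tool_pos: [0.4415, 0.0245, 0.2155]
force: [0.1, -0.6, 0.5]
gripper_force: 0.0
clock: 46.32
tool_pos: [0.4418, 0.0249, 0.2165]
orientation: [180.0, 0.1, -156.5]
force: [-2.5, 1.1, 5.9]
opening: 0.0376
gripper_force: 30.0
togo [0.02 0.04 0.1 ] turn 0.0 ori [ 1.800e+02  1.000e-01 -1.565e+02] tip [0.4418 0.0249 0.0385] clk 46.325
```

```bash
H="python3 -m handwheel"
$H '[[-1,0,0,-0.7,0,0,0],[-1,0,0,-1,0,0,0],[-1,0,0,-1,0,0,0],[-1,0,0,-1,0,0,0],[-1,0,0,-1,0,0,0]]' |grep -E "opening"
$H '[[-1,0,0,-0.7,0,0,0],[-1,0,0,0,0,0,0]]' |grep -E "opening"
python3 - <<'E'
from h import *
togo(.641,.169,.135,-156.5)
E
```

```text
opening: 0.038
opening: 0.0381
togo [-9.61  2.12  1.57] turn -0.0 ori [ 1.800e+02  1.000e-01 -1.565e+02] tip [0.4416 0.0246 0.1737] clk 47.2
```

```bash
H="python3 -m handwheel"
$H '[[-1,-1,0.2,0,0,0,0],[-1,-1,0.2,0,0,0,0],[-1,-1,0.2,0,0,0,0],[-1,-1,0.2,0,0,0,0],[-1,-1,0.2,0,0,0,0]]' |grep -E "opening"
$H '[[-1,-1,0.2,0,0,0,0],[-1,-1,0.2,0,0,0,0],[-1,-1,0.3,0,0,0,0],[-1,-1,0.3,0,0,0,0],[-1,-0.6,0.1,0,0,0,0]]' |grep -E "opening"
$H '[[-1,0,0,0.5,0,0,0],[-1,0,0,0.5,0,0,0],[-1,0,0,0,0,0,0]]'
python3 - <<'E'
from h import *
togo(.641,.169,.101,-156.5)
E
```

```text
opening: 0.038
opening: 0.0382
clock: 48.82
tool_pos: [0.6398, 0.1678, 0.324]
orientation: [-180.0, -0.2, -156.5]
force: [0.2, 0.4, -2.0]
opening: 0.0375
gripper_force: 30.0
togo [-0.07  0.03  1.8 ] turn -0.01 ori [-180.    -0.2 -156.5] tip [0.6398 0.1678 0.146 ] clk 48.825
```

```bash
H="python3 -m handwheel"
$H '[[-1,-0.05,0.03,0.4,0,0,0],[-1,0,0,0.4,0,0,0],[-1,0,0,0.4,0,0,0],[-1,0,0,0,0,0,0]]' |grep -E "force|pos"
$H '[[-1,0,0,0.3,0,0,0],[-1,0,0,0.25,0,0,0],[-1,0,0,0,0,0,0]]' |grep -E "force|pos"
python3 - <<'E'
from h import *
togo(.641,.169,.096,-156.5); print(get_obs()['moment'])
E
```

```text
tool_pos: [0.6413, 0.1695, 0.2946]
force: [-0.1, -0.1, -3.6]
gripper_force: 30.0
tool_pos: [0.6414, 0.1696, 0.2814]
force: [-0.3, 0.3, -2.3]
gripper_force: 30.0
togo [ 0.02 -0.01  0.3 ] turn -0.0 ori [-1.800e+02 -1.000e-01 -1.565e+02] tip [0.6414 0.1696 0.1034] clk 49.7
[ 0.01686712  0.07086391 -0.0028902 ]
```

```bash
H="python3 -m handwheel"
$H '[[-0.08,0,0,0,0,0,0],[-0.08,0,0,0,0,0,0],[-0.08,0,0,0.22,0,0,0],[-0.08,0,0,0,0,0,0]]' |grep -E "force|pos|opening"
$H '[[-0.08,0,0,0,0,0,-1],[-0.08,0,0,0,0,0,-1],[-0.08,0,0,0,0,0,0]]' |grep -E "force|pos|opening"
python3 - <<'E'
from h import *
togo(.641,.169,.096,-156.5); print(get_obs()['moment'])
s=snapshot('side');cv2.imwrite('pics/s9.png',cv2.resize(s['color'][130:280,220:420,::-1],None,fx=4,fy=4))
E
```

```text
tool_pos: [0.6415, 0.1696, 0.2762]
force: [-0.4, -1.2, 0.2]
opening: 0.0405
gripper_force: 0.0
tool_pos: [0.6416, 0.1697, 0.2765]
force: [-0.1, 0.2, -1.3]
opening: 0.0403
gripper_force: 0.7
togo [ 0.03 -0.01  0.1 ] turn 1.99 ori [ 180.    -0.  -144.5] tip [0.6416 0.1697 0.0985] clk 50.575
[ 0.10459284  0.03768071 -0.03156643]
```

View pics/s9.png

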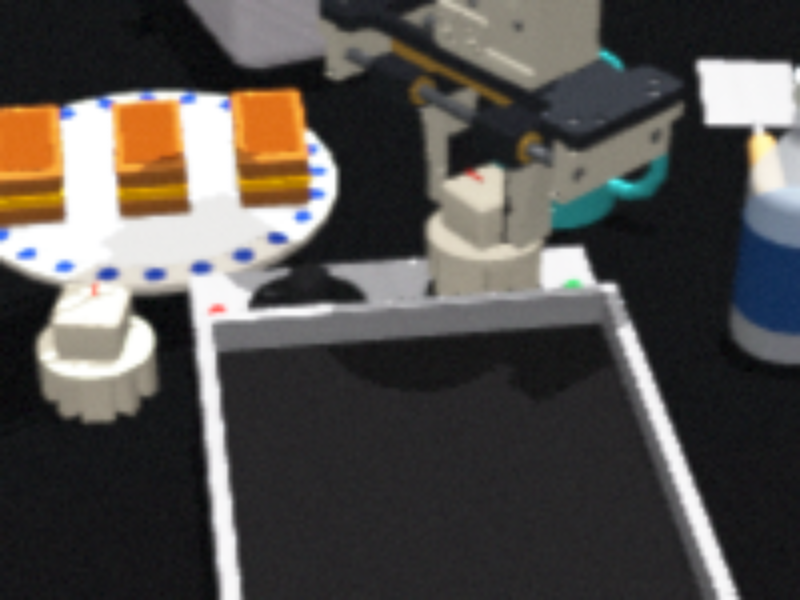

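Knob sits on the far spindle between the fingers (crop (485,240)), still riding high. Turn on, watching the torque.

```bash
H="python3 -m handwheel"
M(){ python3 -c "
from h import *
o=get_obs();print('yaw',round(o['orientation'][2],1),'mz',round(o['moment'][2],3),'gf',round(o['gripper_force'],2),'op',round(o['opening'],4),'F',np.round(o['force'],1))
s=snapshot('side');g=s['color'].astype(int);m=(g.min(2)>110)&(g.max(2)-g.min(2)<50);k=m[175:204,326:335];print(k.argmax(0)+175)"; }
for i in 1 2 3 4 5; do
$H '[[-0.08,0,0,0,0,0,-1],[-0.08,0,0,0,0,0,-1]]' >/dev/null; M; done
```

```text
yaw -132.5 mz -1.211 gf 21.52 op 0.0407 F [-2.1 -1.9  1.9]
[175 175 175 175 181 181 180 180 179]
yaw -120.8 mz -2.493 gf 43.6 op 0.0445 F [ 0.7 -0.  -0.2]
[175 175 175 175 187 181 180 180 179]
yaw -108.7 mz -1.721 gf 36.78 op 0.049 F [ 1.  10.6 -0.8]
[175 175 175 187 187 181 180 180 179]
yaw -96.7 mz -1.67 gf 41.51 op 0.0496 F [-8.1 28.7  3.3]
[175 175 175 187 187 181 180 180 179]
yaw -84.5 mz -0.831 gf 22.58 op 0.0409 F [-25.8  33.7  25. ]
[175 175 175 175 178 186 185 181 180]
```

Torque climbed at once, so the knob had likely dropped in already. Open, lift and check.

```bash
H="python3 -m handwheel"
$H '[[0.4,0,0,0,0,0,0],[0.4,0,0,0,0,0,0],[0.4,0,0,0,0,0,0],[0.4,0,0,-1,0,0,0],[0.4,0,0,-1,0,0,0]]' |grep -E "force|pos|opening"
$H '[[0.4,0,0,-1,0,0,0],[0.4,0,0,-1,0,0,0],[0.4,1,-1,0,0,0,0],[0.4,1,-1,0,0,0,0],[0.4,1,-1,0,0,0,0]]' |grep -E "force|pos|opening"
$H '[[0.4,1,-1,0,0,0,0],[0.4,1,-1,0,0,0,0],[0.4,1,-1,0,0,0,0],[0.4,1,-1,0,0,0,0],[0.4,1,-1,0,0,0,0]]' |grep -E "force|pos|opening"
python3 - <<'E'
from h import *
s=snapshot('side');a=cv2.resize(s['color'][140:240,260:390,::-1],None,fx=4,fy=4)
t=snapshot('top');b=cv2.resize(t['color'][180:345,210:345,::-1],None,fx=2.42,fy=2.42)
p=np.zeros((400,850,3),np.uint8);p[:,:520]=a;p[:b.shape[0],521:521+b.shape[1]]=b[:400,:329];p=p[:,:800]; cv2.imwrite('pics/s10.png',p)
for z in (.082,.094): print(rects(t,(0,0,150),(180,30,255),z,300,(225,195,258,239)))
print("knob",*rects(t,(0,0,110),(180,60,255),.032,200,(215,296,345,345)),sep="\n")
togo(.423,.173,.12,-11)
E
```

```text
tool_pos: [0.6416, 0.1701, 0.3273]
force: [0.0, -0.5, -0.6]
opening: 0.0611
gripper_force: 0.0
tool_pos: [0.7243, 0.1017, 0.377]
force: [0.0, -0.3, 0.8]
opening: 0.0615
gripper_force: 0.0
tool_pos: [0.8607, -0.011, 0.3766]
force: [1.1, -0.2, 0.3]
opening: 0.0615
gripper_force: 0.0
[]
[]
knob
togo [-8.99 16.8   3.08] turn -12.31 ori [ 1.799e+02 -1.000e-01 -8.490e+01] tip [ 0.8616 -0.0132  0.1966] clk 54.1
```

View pics/s10.png

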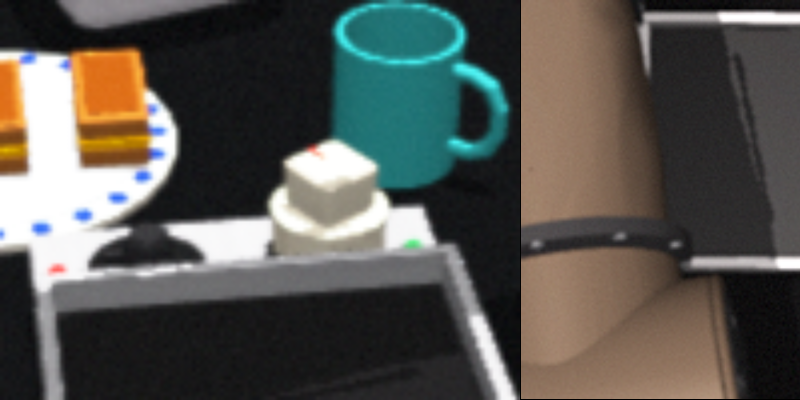

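```bash
H="python3 -m handwheel"
$H '[[0.35,-0.5,1,0,0,0,0],[0.35,-0.5,1,0,0,0,0],[0.35,-0.5,1,0,0,0,0],[0.35,-0.5,1,0,0,0,0],[0.35,-0.5,1,0,0,0,0]]' |grep -E "pos"
$H '[[0.35,-0.5,1,0,0,0,0],[0.35,-0.5,1,0,0,0,0],[0.35,-0.5,1,0,0,0,0],[0.35,-0.5,1,0,0,0,0],[0.35,-0.5,1,0,0,0,0]]' |grep -E "pos"
python3 - <<'E'
from h import *
s=snapshot('side')
for z in(.11,.122): print(z,proj(s,(.6413,.1692,z)))
print('near knob ref', proj(s,(.4231,.1729,.06)))
togo(.423,.173,.12,-11)
E
```

```text
tool_pos: [0.7283, 0.0406, 0.3769]
tool_pos: [0.5979, 0.0907, 0.377]
0.11 (np.float64(341.68310492097726), np.float64(180.42389370313617))
0.122 (np.float64(341.85148124736145), np.float64(175.64130615420117))
near knob ref (np.float64(242.41939876222045), np.float64(205.19873778137756))
togo [-3.89  6.56  3.17] turn -12.28 ori [ 1.80e+02  1.00e-01 -8.47e+01] tip [0.5955 0.0912 0.1993] clk 55.4
```

The knob's top projects at row 181.6 (expected 180.4 down, 175.6 riding), so knob one is home. Now the other knob.

```bash
H="python3 -m handwheel"
$H '[[0.35,-0.5,1,0,0,0,0],[0.35,-0.5,1,0,0,0,0],[0.35,-0.5,1,0,0,0,0],[0.35,-0.5,1,0,0,0,0],[0.35,-0.6,1,0,0,0,0]]' |grep -E "pos"
$H '[[0.35,0,0,0,0,0,-1],[0.35,0,0,0,0,0,-1],[0.35,0,0,0,0,0,-1],[0.35,0,0,0,0,0,-1],[0.35,0,0,0,0,0,-1]]' |grep -E "pos"
$H '[[0.35,0,0,0,0,0,-1],[0.35,0,0,0,0,0,-1],[0.35,0,0,0,0,0,-1],[0.35,0,0,0,0,0,-1],[0.35,0,0,0,0,0,-1]]' |grep -E "pos"
$H '[[0.35,0,0,0,0,0,-1],[0.35,0,0,0,0,0,-1],[0.35,0,0,0,0,0,-0.28],[0.35,0,0,0,0,0,0]]' |grep -E "pos"
python3 - <<'E'
from h import *
togo(.423,.173,.12,-11)
s=snapshot('side')
print("knob",*rects(s,(0,0,110),(180,60,255),.06,100,(222,190,262,240)),sep="\n")
E
```

```text
tool_pos: [0.4674, 0.1432, 0.377]
tool_pos: [0.4682, 0.143, 0.377]
tool_pos: [0.4682, 0.143, 0.377]
tool_pos: [0.4683, 0.143, 0.3768]
togo [-2.01 -0.83  3.15] turn 0.01 ori [-180.   -0.  -11.] tip [0.4683 0.143  0.1988] clk 57.775
knob
(243.3, 209.7, 419, 153, 170, 89, 88.3, 1155.0)
```

```bash
H="python3 -m handwheel"
$H '[[0.35,-1,-0.4,0,0,0,0],[0.35,-1,-0.43,0,0,0,0],[0.35,0,0,1,0,0,0],[0.35,0,0,1,0,0,0],[0.35,0,0,1,0,0,0]]' |grep -E "force"
$H '[[0.35,0,0,1,0,0,0],[0.35,0,0,1,0,0,0],[0.35,0,0,1,0,0,0],[0.35,0,0,0.5,0,0,0],[0.35,0,0,0,0,0,0]]' |grep -E "force|pos"
$H '[[-1,0,0,0,0,0,0],[-1,0,0,0,0,0,0],[-1,0,0,0,0,0,0],[-1,0,0,0,0,0,0],[-1,0,0,0,0,0,0]]'
python3 -c "
from h import *
togo(.423,.173,.036,-11)"
$H '[[-1,0,0,-0.7,0,0,0],[-1,0,0,-1,0,0,0],[-1,0,0,-1,0,0,0],[-1,0,0,-1,0,0,0],[-1,0,0,-1,0,0,0]]' |grep -E "opening"
$H '[[-1,0,0,-0.5,0,0,0],[-1,0,0,0,0,0,0]]' |grep -E "opening"
python3 -c "
from h import *
togo(.5415,.167,.135,-11)
s=snapshot('top')
r=rects(s,(0,0,0),(180,255,110),.05,150,(224,238,259,284)); print(r,[cast(s,q[:2],.05) for q in r])"
```

```text
force: [-0.3, -0.6, -0.0]
gripper_force: 0.0
tool_pos: [0.4231, 0.1727, 0.2137]
force: [-0.5, -0.9, 0.6]
gripper_force: 0.0
clock: 59.7
tool_pos: [0.4234, 0.1729, 0.2148]
orientation: [-180.0, -0.0, -10.8]
force: [-1.2, 0.5, 5.7]
opening: 0.0378
gripper_force: 29.9
togo [-0.01  0.    0.03] turn 0.03 ori [-180.    -0.   -10.8] tip [0.4234 0.1729 0.0368] clk 59.7
opening: 0.038
opening: 0.0377
togo [ 4.69 -0.66  1.26] turn 0.03 ori [-179.9   -0.   -10.8] tip [0.4231 0.1727 0.1664] clk 60.575
[(240.0, 261.0, 542, 168, 61, 61, 2.2, 623.0)] [array([0.54192037, 0.16793199, 0.05      ])]
```

```bash
H="python3 -m handwheel"
$H '[[-1,1,-0.14,0,0,0,0],[-1,1,-0.14,0,0,0,0],[-1,1,-0.14,0,0,0,0],[-1,1,-0.14,0,0,0,0],[-1,0.7,-0.12,0,0,0,0]]' |grep -E "opening"
$H '[[-1,0,0,0.4,0,0,0],[-1,0,0,0.4,0,0,0],[-1,0,0,0.4,0,0,0],[-1,0,0,0,0,0,0]]' |grep -E "force|pos|opening"
python3 -c "
from h import *
togo(.5418,.1675,.102,-11)"
```

```text
opening: 0.0381
tool_pos: [0.541, 0.1673, 0.3132]
force: [-0.4, 0.1, -2.8]
opening: 0.0381
gripper_force: 29.9
togo [ 0.03 -0.02  1.33] turn 0.03 ori [ 1.799e+02  1.000e-01 -1.080e+01] tip [0.541  0.1673 0.1352] clk 61.75
```

Down onto the hub, slacken the jaws, then turn in 6° steps watching torque.

```bash
H="python3 -m handwheel"
$H '[[-1,0.03,-0.02,0.4,0,0,0],[-1,0,0,0.4,0,0,0],[-1,0,0,0.3,0,0,0],[-1,0,0,0.2,0,0,0],[-1,0,0,0,0,0,0]]' |grep -E "force|pos|opening"
$H '[[-0.08,0,0,0,0,0,0],[-0.08,0,0,0,0,0,0],[-0.08,0,0,0.2,0,0,0],[-0.08,0,0,0,0,0,0]]' |grep -E "force|pos|opening"
python3 -c "
from h import *
togo(.5418,.1675,.097,-11)
s=snapshot('side');cv2.imwrite('pics/r0.png',s['color'][130:280,220:420,::-1])"
M(){ python3 -c "
from h import *
o=get_obs();print('yaw',round(o['orientation'][2],1),'mz',round(o['moment'][2],3),'gf',round(o['gripper_force'],2),'op',round(o['opening'],4),'F',np.round(o['force'],1))"; }
$H '[[-0.08,0,0,0,0,0,1]]' >/dev/null; M
$H '[[-0.08,0,0,0,0,0,1]]' >/dev/null; M
$H '[[-0.08,0,0,0,0,0,1]]' >/dev/null; M
```

```text
tool_pos: [0.5426, 0.1677, 0.2812]
force: [0.8, 0.2, -1.9]
opening: 0.038
gripper_force: 29.9
tool_pos: [0.5425, 0.1676, 0.2763]
force: [-0.3, 0.7, 0.5]
opening: 0.0403
gripper_force: 0.0
togo [-0.03  0.01  0.05] turn 0.03 ori [180.    0.  -10.8] tip [0.5425 0.1676 0.0983] clk 62.875
yaw -16.9 mz -0.018 gf 0.0 op 0.0403 F [-0.2  0.7  0.4]
yaw -23.0 mz 0.066 gf 0.62 op 0.0402 F [-0.6  0.1  0.1]
yaw -29.0 mz -0.03 gf 0.6 op 0.0403 F [-0.6  0.5  0.5]
```

```bash
H="python3 -m handwheel"
for i in $(seq 1 17); do $H '[[-0.08,0,0,0,0,0,1]]' >/dev/null
python3 -c "
from h import *
o=get_obs();m=o['moment'][2];print(round(o['orientation'][2],1),round(m,3),round(o['gripper_force'],2)); exit(abs(m)>.35)" || break; done
```

```text
-35.0 -0.014 0.57False
```

```bash
H="python3 -m handwheel"
for i in $(seq 1 17); do $H '[[-0.08,0,0,0,0,0,1]]' >/dev/null
python3 -c "
from h import *
o=get_obs();m=o['moment'][2];print(round(o['orientation'][2],1),round(m,3),round(o['gripper_force'],2)); exit(int(abs(m)>.35))" || break; done
```

```text
-41.0 -0.021 0.22
-47.0 0.013 0.3
-53.0 0.558 11.32
```

Torque jumped at -53°: the fins have engaged. Back off a step, release, lift and check by camera.

```bash
H="python3 -m handwheel"
$H '[[-0.08,0,0,0,0,0,-1],[0.4,0,0,0,0,0,0],[0.4,0,0,0,0,0,0],[0.4,0,0,0,0,0,0],[0.4,0,0,-1,0,0,0]]' |grep -E "force|opening"
$H '[[0.4,0,0,-1,0,0,0],[0.4,0,0,-1,0,0,0],[0.4,0,0,-1,0,0,0],[0.4,-1,0,0,0,0,0],[0.4,-1,0,0,0,0,0]]' |grep -E "force|pos"
$H '[[0.4,-1,0,0,0,0,0],[0.4,-1,0,0,0,0,0],[0.4,-1,0,0,0,0,0],[0.4,0,0,0,0,0,0]]' |grep -E "force|pos"
python3 - <<'E'
from h import *
s=snapshot('side');a=cv2.resize(s['color'][140:240,215:390,::-1],None,fx=4.5,fy=4.5,interpolation=cv2.INTER_CUBIC)
cv2.imwrite('pics/fin.png',a)
for z in(.11,.122): print(z,(np.array(proj(s,(.5418,.1675,z)))-[215,140])*4.5,(np.array(proj(s,(.6413,.1692,z)))-[215,140])*4.5)
E
```

```text
force: [1.0, 0.8, -0.1]
opening: 0.0609
gripper_force: 0.0
tool_pos: [0.508, 0.2044, 0.377]
force: [-0.6, 0.4, -0.6]
gripper_force: 0.0
tool_pos: [0.4563, 0.2597, 0.3769]
force: [0.7, 0.3, 0.8]
gripper_force: 0.0
0.11 [364.26868125 196.6414609 ] [570.07397214 181.90752166]
0.122 [363.58611025 175.01272544] [570.83166561 160.38587769]
```

View pics/fin.png

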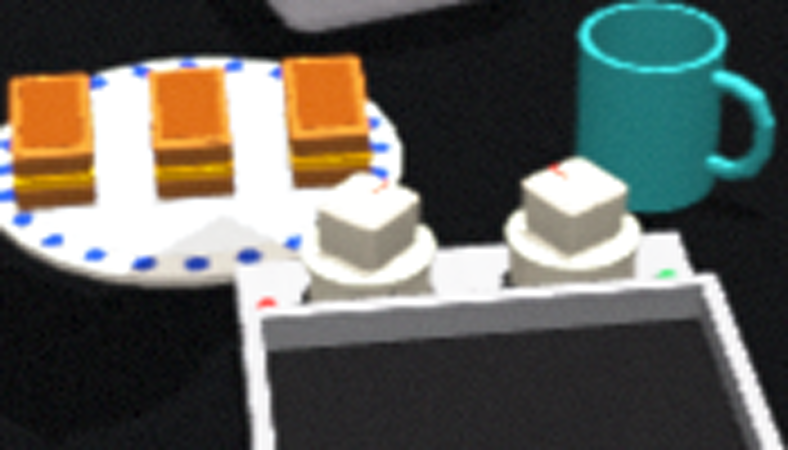

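Both knob tops (crop rows ~205 and ~188) lie at the fully-down height, with the same offset from prediction. Sandwiches are on the plate and the robot is clear.

```bash
python3 -c "
from plant import *
print(close_job())"
```

```text
the job is handed in; nothing more can be done
None
```

The job is handed in, with no verdict returned: the last pictures show all three sandwich halves on the plate, the three crusts in the trough, the scraper standing in its tray and both knobs fully down on the spindles.

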